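# Put the two drift pins back in the graded stand

### The job

Put the two loose brass drift pins away in the graded stand with the white hole strip, each upright in the hole made for its own diameter and fully home on the bottom of the hole. The hole strip has play along its row and is sprung, so feel for the hole, and be gentle: lower the pins in rather than dropping them and never press or knock on the stand harder than 25 N. Do not disturb the other things on the bench.

Things in the scene. Friction and masses are not known exactly. Their poses are not given: they have to be found in the camera images.
- pin15_mid (a point): centre (half-way up, on the axis) of the thinner loose plain brass drift pin: a cylinder 15 mm in diameter and 90 mm long, with a small chamfer at the foot, that stands upright on the bench. Its z axis runs up along the pin, its underside is 45 mm below this point. About 0.135 kg
- pin21_mid (a point): centre (half-way up, on the axis) of the thicker loose plain brass drift pin: a cylinder 21 mm in diameter and 90 mm long, with a small chamfer at the foot, that stands upright on the bench. Its z axis runs up along the pin, its underside is 45 mm below this point. About 0.26 kg
- pin15: the thinner pin, 15 mm in diameter; origin at the centre of its underside, z up along it
- pin21: the thicker pin, 21 mm in diameter; origin at the centre of its underside, z up along it
- stand: stand fixed to the bench: grey steel channel 66 mm (x) by 254 mm (y), walls 36 mm high, with a white hole strip in it. Origin at the centre of the underside, z up, y along the row. A pin that is home has its centre 62 mm above the bench (a little less as the strip sinks under its weight), 60 mm of it sticking out of the strip; one standing on the strip beside its hole has it at 92 mm
- row_mid (a point): NOMINAL middle of the white strip's top, 48 x 212 mm, 47 mm above the bench. Five upright round holes 38 mm apart, for pins of 12, 15, 18, 21, 24 mm from the +y to the -y end; all are empty. The strip is shifted along y up to 12 mm, unmeasured; 9 N of friction holds it, it can travel 13 mm either way. It rests on springs: sinks 1 mm per 3 N, 7 mm at most
- hole15 (a point): NOMINAL mouth centre of the hole for the 15 mm pin (second from the +y end), level with the strip's top. Fixed to the stand's base: true across the row (stand x) and in height, but the real hole lies up to 12 mm off along the row (stand +y or -y), as the strip is shifted; the shift is one for all holes. Hole 16.5 mm wide, 1.5 mm chamfer, 30 mm deep
- hole21 (a point): NOMINAL mouth centre of the hole for the 21 mm pin (fourth from the +y end), level with the strip's top. Fixed to the stand's base: true across the row (stand x) and in height, but the real hole lies up to 12 mm off along the row (stand +y or -y), as the strip is shifted; the shift is one for all holes. Hole 22.5 mm wide, 1.5 mm chamfer, 30 mm deep
- bearing: ball bearing, a flat steel ring 40 mm across and 12 mm high: to be left alone
- screwdriver: screwdriver with orange handle, lying: to be left alone
- wrench: steel wrench, lying: to be left alone
- spray: white spray bottle, 52 mm across, 110 mm tall: to be left alone
- grease: green grease tin, 66 mm across, 60 mm tall: to be left alone
- drill: green and black cordless drill lying on its side, about 190 by 200 mm, 58 mm high: to be left alone
- carton: cardboard carton 90 x 120 x 60 mm: to be left alone
Not all that is in view belongs to the job. What is shaped like the pin21 but pink or turquoise is not meant.

How it is judged:
By the outcome, as a careful person would: the job done as asked, in the order asked, and still so for the second after the job is handed in, with the robot touching nothing.
It also fails if it takes over 59 s, if anything falls off the work surface, if the arm or the gripper's body presses on something with over 40 N, if the wrist force passes 120 N, or if a joint passes its speed limit or range.

### The arm

A 6-joint arm with a two-finger parallel gripper is mounted at the origin on the work surface. World frame = base frame: x ahead of the robot, y to its left, z up, the work surface at z = 0. Lengths are in mm, angles in rad, forces in N, time in s.
With the tool pointing down it reaches from about 200 to 875 mm from the base axis. Payload 3.4 kg.
Tool frame: the origin (TCP) lies between the finger pads; the fingertips stand 14 mm ahead of it and the grasp point (between the pads) lies 5 mm behind it (ctrl.tcp_to_tips is the distance from the TCP to the fingertips, in mm); z points along the fingers, y is the direction in which the jaws open and shut (so a half turn about z gives the same grasp; the last joint's range is limited). The gripper opens to 94 mm and grips with 3 to 60 N. Pads are 16 mm wide; open, the fingers measure 119 mm over their backs; the gripper's body (75 mm by 177 mm) begins 78 mm behind the grasp point.
Start: joints at [0.997, 0.276, 1.505, -0, 1.361, -0.121], TCP at [251.575, 517.082, 219.493] pointing down, gripper open.
Joint ranges: [-2.89, 2.89], [-0.75, 2.08], [0.22, 2.7], [-1.18, 4.32], [0.11, 2.71], [-2.7, 2.7]. Speed limits (rad/s): [2.57, 2.57, 3.14, 3.14, 3.14, 3.14].

### API

Orientations are given as a 3x3 rotation matrix whose columns are the frame's x, y, z axes.
In Python, from rig import sensors, cams, order, ctrl gives the robot as it stands.
- The arm moves only by the tool drive_tool, never from a script. Its argument "steps" is a list of rows, each an object with "rotation": the turn, a rotation vector about the tool's x, y, z in degrees, a list of three; "delta_pos": the shift along the tool's x, y, z in mm, a list of three; "grip": the opening, from -1 (shut) to 1 (fully open), so that 0 is half open. In form: [{"rotation": [rx, ry, rz], "delta_pos": [dx, dy, dz], "grip": grip}, ...]. A call has 1 to 10 rows; each row shifts and turns the pose as measured when the row begins, along the tool's axes as they then stand; what a row does not reach is not made up. A row lasts 1/8 s, in which the tool goes at most 62.5 mm and 10.7 degrees, less where a joint would pass 70% of its speed; a pose out of reach is approached as far as the arm can. A call is refused whole if a number of a shift passes 62.5 or a number of a turn 10.7, either way. A call with a gripper value outside its range is refused whole. The fingers move at their own pace and stop on an object; the grip force is fixed at half the most. Time passes only in rows, so rows that do not move let the fingers close. It gives the time, the measured TCP pose, the force and the opening at its end, in the units of the state.
- sensors.sense(): the state, without advancing time (a new reading comes with each control period).
- cams.read_camera(name): name is "scene" or "side" or "wrist"; returns a dict with "frame" (400x640x3 uint8, red, green, blue), "z_map" (400x640 float32, mm along the optical axis (not along the pixel's ray), 0 where there is no reading), "fx", "fy", "cx", "cy" (pixels), "R" (3x3) and "t" (3): a world point X has camera coordinates R X + t. Camera axes: x right, y down, z forward; pixel columns grow to the right and rows downward; lengths in mm; the calibration is good to about 2 mm. The wrist camera is an equidistant fisheye: a pixel r from the principal point sees the ray r / f radians off the axis. A picture is of the moment at which its call begins.
- order.job_done(): hands the job in, once; it reports no verdict.
Trained networks look in a picture, given as the dict that the camera call returned (one of the last four; its "shot" number tells which), for a name from the list of things; names that differ only in an ending like _2 or _b are one class to them, and where a whole thing is asked for, a point or a joint stands for the part that bears it (a point fixed in the world has none). Each returns a list of dicts, best first, with "conf" (0 to 1); they miss things now and then, are a little off and sometimes report something else, mostly with a low value. They report only what shows in the picture. A call takes as long as a camera call. They do not tell look-alikes from the thing itself.
- cams.regions_of(thing, picture): "region" (400x640 bool, what is visible of it) and "rect" ([left, top, right, bottom] in pixels, round what is visible of it).
- cams.mark_of(thing, picture): "pixel" ([column, row] in pixels: a listed point, or the origin of a listed thing).
The state is a dict: "clock": time; "joints": joint angles; "dq": joint speeds; "joint_torque": joint torques, N m; "tool_pos": TCP position; "eef_rot": TCP orientation; "force": force on the tool from outside, world axes, zero at the start; "moment": the same for the moment, N m; "gripper_width": opening from 0.0 (shut) to 1.0 (fully open).
Only numpy, scipy, OpenCV 4.12 (cv2) and the standard library are available. Lean on these libraries where they do the work, as an engineer would, in place of code of your own. Each camera call takes 0.05 s, during which the arm holds its last target. There are 200 camera calls.

## Working session

There is one attempt and no reset: what is moved stays moved. The work goes in short steps, Python scripts to look and compute and a tool call to move; the robot and the scene stay as the last step left them, time stands still between calls to the robot, and variables do not carry over. Pictures are saved under pics/ and viewed, about 8 in all and at most 12, crops included, and the job is handed in when it is done.

Besides the shell and the picture viewer there is one more tool, called after "Call:" as name(argument=value, ...) on one line, values as JSON. drive_tool: Moves the arm, as the interface text tells. Its arguments: {"type":"object","properties":{"steps":{"type":"array"}},"required":["steps"]}

```bash
mkdir -p pics
cat > h.py <<'E'
import numpy as np, cv2
from rig import sensors, cams, order, ctrl
def ray(p,uv):
    R=np.array(p["R"]);t=np.array(p["t"]);o=-R.T@t
    d=np.array([(uv[0]-p["cx"])/p["fx"],(uv[1]-p["cy"])/p["fy"],1.]);return o,R.T@d
def at_z(p,uv,z):
    o,d=ray(p,uv);return o+d*(z-o[2])/d[2]
def cloud(p):
    v,u=np.mgrid[:400,:640];z=p["z_map"].astype(float)
    c=np.stack([(u-p["cx"])/p["fx"]*z,(v-p["cy"])/p["fy"]*z,z],-1)
    return (c-np.array(p["t"]))@np.array(p["R"])
def proj(p,X):
    c=np.array(p["R"])@np.array(X)+np.array(p["t"]);return [p["fx"]*c[0]/c[2]+p["cx"],p["fy"]*c[1]/c[2]+p["cy"]]
E
python3 - <<'E'
from h import *
s=sensors.sense();print(s["clock"],s["tool_pos"],np.round(s["eef_rot"],3).tolist(),s["gripper_width"],s["force"])
zs=dict(pin15_mid=45,pin21_mid=45,hole15=47,hole21=47,row_mid=47)
for n in ["scene","side"]:
    p=cams.read_camera(n);cv2.imwrite(f"pics/{n}1.png",p["frame"][:,:,::-1]);C=cloud(p)
    for k,z in zs.items():
        for m in cams.mark_of(k,p)[:4]:
            print(n,k,round(m["conf"],2),np.round(m["pixel"]),np.round(at_z(p,m["pixel"],z)))
    for k in ["bearing","screwdriver","wrench","spray","grease","drill","carton","stand","pin15","pin21"]:
        for m in cams.regions_of(k,p)[:2]:
            q=C[m["region"]&(p["z_map"]>0)];
            if len(q): print(n,k,round(m["conf"],2),m["rect"],np.round(np.percentile(q,3,0)),np.round(np.percentile(q,97,0)))
E
```

```text
0.0 [251.24522776 516.59483959 218.6188931 ] [[-0.899, 0.438, -0.001], [0.438, 0.899, -0.002], [0.0, -0.002, -1.0]] 1.0000771461683915 [ 0.11434544 -0.46748288  0.57982519]
scene pin21_mid 0.66 [220. 196.] [ 457. -213.   45.]
scene pin21_mid 0.62 [205. 211.] [ 486. -269.   45.]
scene pin21_mid 0.57 [208. 183.] [ 392. -210.   45.]
scene pin21_mid 0.53 [194. 198.] [ 425. -267.   45.]
scene hole15 0.97 [374. 167.] [614. 165.  47.]
scene hole15 0.81 [352. 177.] [610.  89.  47.]
scene hole21 0.97 [374. 167.] [614. 165.  47.]
scene hole21 0.81 [352. 177.] [610.  89.  47.]
scene row_mid 0.82 [362. 170.] [603. 131.  47.]
scene bearing 0.61 [238.1, 216.7, 250.7, 230.0] [ 521. -219.    2.] [ 556. -184.   14.]
scene screwdriver 0.85 [308.9, 145.0, 332.4, 163.8] [398. 112.   8.] [492. 129.  27.]
scene screwdriver 0.33 [269.5, 204.9, 277.1, 238.0] [ 614. -175.    3.] [ 627. -162.   90.]
scene wrench 0.86 [299.9, 237.0, 341.3, 302.2] [ 692. -186.   -1.] [ 851. -113.    9.]
scene spray 0.58 [217.7, 256.8, 246.2, 301.5] [ 718. -355.   26.] [ 748. -313.  110.]
scene grease 0.85 [366.2, 109.2, 391.2, 
[... 2342 characters left out ...]
8. 113.   8.] [486. 133.  26.]
side carton 0.76 [312.2, 150.3, 355.0, 190.4] [727.  -4.   5.] [814. 109.  63.]
side carton 0.47 [346.6, 209.0, 351.8, 233.2] [ 611. -175.    4.] [ 623. -162.   91.]
side stand 0.83 [253.2, 159.6, 313.6, 211.1] [574.   1.   0.] [635. 243.  49.]
side stand 0.38 [318.5, 248.1, 322.5, 268.6] [ 446. -222.   19.] [ 463. -205.   91.]
side pin15 0.72 [334.4, 247.7, 344.5, 278.7] [ 472. -276.   -0.] [ 538. -228.   91.]
side pin15 0.69 [317.5, 264.2, 327.3, 290.8] [ 405. -272.    5.] [ 422. -254.   92.]
side pin21 0.72 [334.4, 247.7, 344.5, 278.7] [ 472. -276.   -0.] [ 538. -228.   91.]
side pin21 0.69 [317.5, 264.2, 327.3, 290.8] [ 405. -272.    5.] [ 422. -254.   92.]
```

View pics/scene1.png

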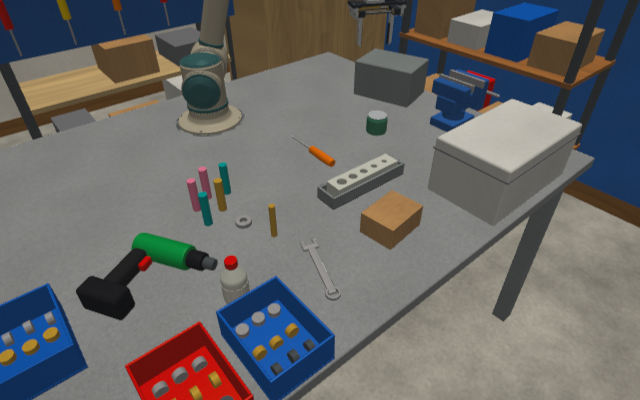

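View pics/side1.png

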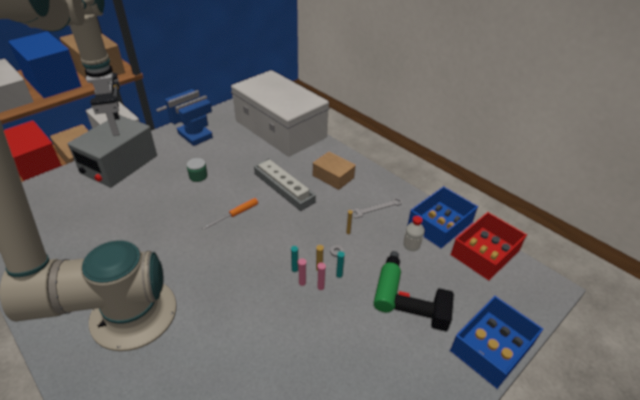

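The brass pin21 is at scene pixel (220,195), ringed by two pink and two turquoise look-alikes. pin15 stands alone at (273,220). The stand is at (360,178).

Run:
```python
from h import *
for n in ["scene","side"]:
    p=cams.read_camera(n);C=cloud(p);hsv=cv2.cvtColor(p["frame"],cv2.COLOR_RGB2HSV)
    h,s=hsv[...,0],hsv[...,1]
    ok=(p["z_map"]>0)&(C[...,2]>8)&(C[...,2]<100)&(C[...,0]>330)&(C[...,0]<680)&(C[...,1]>-320)&(C[...,1]<-140)
    for c,m in dict(brass=(h>12)&(h<30)&(s>90),pink=(h>150)&(s>60),teal=(h>80)&(h<100)&(s>100)).items():
        N,L,st,_=cv2.connectedComponentsWithStats((m&ok).astype(np.uint8))
        for i in range(1,N):
            if st[i,4]<25: continue
            q=C[L==i]; o=-np.array(p["R"]).T@np.array(p["t"])
            med=np.median(q,0); a,b,w,hh=st[i,:4]
            top=q[q[:,2]>86]
            d=med-o;d[2]=0;d/=np.linalg.norm(d)
            print(n,c,st[i],"surf med",np.round(med),"axis~(r10)",np.round(med+d*9)[:2],"top",np.round(top.mean(0)) if len(top) else None)
    q=C[(C[...,2]>43)&(C[...,2]<51)&(C[...,0]>560)&(C[...,0]<670)&(C[...,1]>-20)&(C[...,1]<260)&(p["z_map"]>0)]
    print(n,"strip",cv2.minAreaRect(q[:,:2].astype(np.float32)))
    q=C[(C[...,2]>33)&(C[...,2]<51)&(C[...,0]>560)&(C[...,0]<670)&(C[...,1]>-20)&(C[...,1]<260)&(p["z_map"]>0)]
    print(n,"channel",cv2.minAreaRect(q[:,:2].astype(np.float32)))
    cv2.imwrite(f"pics/{n}2.png",cv2.resize(p["frame"][140:215,310:410] if n=="scene" else p["frame"][150:215,240:325],None,fx=6,fy=6,interpolation=cv2.INTER_CUBIC)[:,:,::-1])
```

```text
scene brass [213 178  13  32 250] surf med [ 463. -215.   57.] axis~(r10) [ 455. -212.] top [ 457. -212.   90.]
scene brass [268 204   9  32 185] surf med [ 624. -171.   55.] axis~(r10) [ 616. -166.] top [ 620. -168.   89.]
scene pink [198 167  14  31 215] surf med [ 395. -220.   61.] axis~(r10) [ 387. -217.] top [ 389. -217.   89.]
scene pink [187 179  13  32 247] surf med [ 423. -265.   58.] axis~(r10) [ 414. -262.] top [ 417. -262.   90.]
scene teal [219 163  12  31 211] surf med [ 410. -172.   59.] axis~(r10) [ 402. -168.] top [ 405. -169.   89.]
scene teal [198 192  14  33 266] surf med [ 490. -269.   57.] axis~(r10) [ 481. -266.] top [ 484. -266.   90.]
scene strip ((608.8529052734375, 130.97169494628906), (215.09719848632812, 52.44923400878906), 88.89788818359375)
scene channel ((610.8967895507812, 127.41734313964844), (256.84527587890625, 69.1138687133789), 87.6207046508789)
side brass [347 210   6  23  76] surf med [ 615. -170.   57.] axis~(r10) [ 621. -164.] top [ 616. -168.   89.]
side brass [317 245   7  18 102] surf med [ 451. -216.   74.] axis~(r10) [ 457. -210.] top [ 455. -212.   90.]
side pink [298 259   8  25 174] surf med [ 383. -222.   59.] axis~(r10) [ 389. -215.] top [ 386. -218.   89.]
side pink [318 263   8  25 168] surf med [ 410. -266.   63.] axis~(r10) [ 416. -260.] top [ 414. -262.   89.]
side teal [291 246   7  25 125] surf med [ 397. -173.   62.] axis~(r10) [ 403. -166.] top [ 401. -170.   89.]
side teal [337 252   7  24 124] surf med [ 476. -270.   59.] axis~(r10) [ 482. -264.] top [ 479. -267.   90.]
side strip ((609.1002197265625, 129.84840393066406), (215.8618927001953, 52.60172653198242), 88.93717956542969)
side channel ((607.1882934570312, 126.24560546875), (255.3677520751953, 67.09317779541016), 88.7967529296875)
```

View pics/scene2.png

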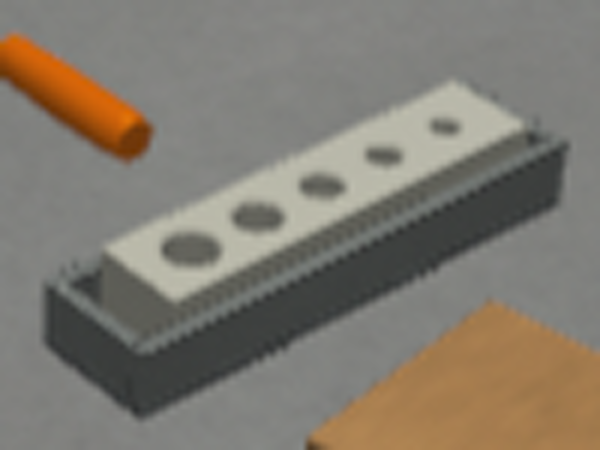

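```bash
cat >> h.py <<'E'
def st():
    s=sensors.sense();R=np.array(s["eef_rot"]);y=np.degrees(np.arctan2(R[1,1],R[0,1]))
    print("t",round(s["clock"],2),"pos",np.round(s["tool_pos"],1),"jaw",round(y,1),"F",np.round(s["force"],1),"w",round(s["gripper_width"]*94,1));return s
def plan(tgt,jaw,n=None):
    "rows for straight move to tgt with jaw (tool y) world angle deg; tool pointing down"
    s=st();R=np.array(s["eef_rot"]);p=np.array(s["tool_pos"]);y=np.degrees(np.arctan2(R[1,1],R[0,1]))
    dy=(jaw-y+90)%180-90; d=np.array(tgt)-p
    n=n or int(max(np.ceil(np.linalg.norm(d)/55),np.ceil(abs(dy)/10),1))
    for i in range(n):
        a=np.radians(y+dy*i/n);Y=np.array([np.cos(a),np.sin(a),0]);Z=np.array([0,0,-1.]);X=np.cross(Y,Z)
        print([round(-dy/n,1)],np.round([d@X/n,d@Y/n,d@Z/n],1).tolist())
    e=R[:,2];print("tilt z",np.round(e,4))
E
python3 -c "
from h import *
plan([560,130,270],88.9)"
```

```text
t 1.7 pos [251.6 517.1 219.5] jaw 64.1 F [ 1.2 -0.7  0. ] w 94.2
[np.float64(-2.5)] [-44.7, -21.3, -5.0]
[np.float64(-2.5)] [-43.7, -23.2, -5.0]
[np.float64(-2.5)] [-42.7, -25.1, -5.0]
[np.float64(-2.5)] [-41.5, -26.9, -5.0]
[np.float64(-2.5)] [-40.3, -28.7, -5.0]
[np.float64(-2.5)] [-39.0, -30.4, -5.0]
[np.float64(-2.5)] [-37.7, -32.1, -5.0]
[np.float64(-2.5)] [-36.3, -33.7, -5.0]
[np.float64(-2.5)] [-34.8, -35.2, -5.0]
[np.float64(-2.5)] [-33.2, -36.7, -5.0]
tilt z [ 1.e-04  1.e-04 -1.e+00]
```

Call:
drive_tool(steps=[{"rotation": [0,0,-2.5],"delta_pos": [-45,-21,-5],"grip": 1},{"rotation": [0,0,-2.5],"delta_pos": [-44,-23,-5],"grip": 1},{"rotation": [0,0,-2.5],"delta_pos": [-43,-25,-5],"grip": 1},{"rotation": [0,0,-2.5],"delta_pos": [-42,-27,-5],"grip": 1},{"rotation": [0,0,-2.5],"delta_pos": [-40,-29,-5],"grip": 1},{"rotation": [0,0,-2.5],"delta_pos": [-39,-30,-5],"grip": 1},{"rotation": [0,0,-2.5],"delta_pos": [-38,-32,-5],"grip": 1},{"rotation": [0,0,-2.5],"delta_pos": [-36,-34,-5],"grip": 1},{"rotation": [0,0,-2.5],"delta_pos": [-35,-35,-5],"grip": 1},{"rotation": [0,0,-2.5],"delta_pos": [-33,-37,-5],"grip": 1}])

```text
clock: 2.95
tool_pos: [573.3, 124.7, 271.1]
eef_rot: [[-1.0, -0.005, 0.003], [-0.005, 1.0, 0.003], [-0.003, 0.003, -1.0]]
force: [-0.0, 0.8, -0.4]
gripper_width: 1.0
```

Run:
```python
from h import *
st()
p=cams.read_camera("wrist");cv2.imwrite("pics/w1.png",p["frame"][:,:,::-1])
R=np.array(p["R"]);print(p["fx"],p["cx"],p["cy"],"cam",-R.T@np.array(p["t"]),"axis",R[2])
for k in ["hole15","hole21","row_mid","stand"]:
    print(k,[(round(m["conf"],2),np.round(m["pixel"])) for m in cams.mark_of(k,p)[:3]])
```

```text
t 2.95 pos [573.3 124.7 271.1] jaw 90.3 F [-0.   0.8 -0.4] w 94.0
309.70691628693146 316.3222158781911 197.49069385489113 cam [502.38021439 124.90864573 435.74104896] axis [ 0.24504538  0.0048672  -0.96949939]
hole15 [(0.78, array([349., 204.])), (0.71, array([290., 203.])), (0.63, array([ 44., 149.]))]
hole21 [(0.78, array([349., 204.])), (0.71, array([290., 203.])), (0.63, array([ 44., 149.]))]
row_mid [(0.58, array([316., 203.]))]
stand [(0.57, array([320., 195.]))]
```

View pics/w1.png

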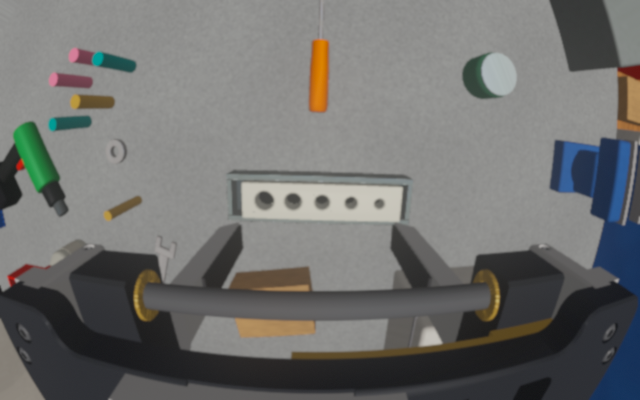

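The wrist view shows the five holes at columns 264, 293, 322, 351 and 379, row ~202. The strip spans columns 240–403 in the channel (228–410).

```bash
cat >> h.py <<'E'
def fray(p,uv):
    x=np.array(uv,float)-[p["cx"],p["cy"]];r=np.hypot(*x);th=r/p["fx"]
    d=np.array([*(x/max(r,1e-9)*np.sin(th)),np.cos(th)]);R=np.array(p["R"]);return -R.T@np.array(p["t"]),R.T@d
def fz(p,uv,z):
    o,d=fray(p,uv);return o+d*(z-o[2])/d[2]
def fproj(p,X):
    c=np.array(p["R"])@np.array(X,float)+np.array(p["t"]);th=np.arctan2(np.hypot(c[0],c[1]),c[2])
    return np.array([p["cx"],p["cy"]])+p["fx"]*th*c[:2]/np.hypot(c[0],c[1])
def topdown(p,x0,x1,y0,y1,z,s=4):
    "rectified view of plane z from wrist: rows = x from x1 down, cols = y from y1 (left) ; s px/mm"
    xs=np.arange(x0,x1,1/s);ys=np.arange(y0,y1,1/s);X,Y=np.meshgrid(xs,ys,indexing="ij")
    P=np.stack([X,Y,np.full_like(X,z)],-1)@np.array(p["R"]).T+np.array(p["t"])
    r=np.hypot(P[...,0],P[...,1]);k=p["fx"]*np.arctan2(r,P[...,2])/r
    return cv2.remap(p["frame"],(p["cx"]+k*P[...,0]).astype(np.float32),(p["cy"]+k*P[...,1]).astype(np.float32),cv2.INTER_CUBIC)
E
python3 - <<'E'
from h import *
p=cams.read_camera("wrist")
T=topdown(p,560,660,-20,270,47);cv2.imwrite("pics/td.png",cv2.resize(T,None,fx=.6,fy=.6)[:,:,::-1])
g=cv2.cvtColor(T,cv2.COLOR_RGB2GRAY)
w=((g>165)*255).astype(np.uint8);cs,h=cv2.findContours(w,cv2.RETR_CCOMP,cv2.CHAIN_APPROX_NONE)
i=max(range(len(cs)),key=lambda i:cv2.contourArea(cs[i]));r=cv2.minAreaRect(cs[i])
print("thr px",g[200,560:620:10],"strip",560+r[0][1]/4,-20+r[0][0]/4,np.array(r[1])/4,r[2])
for j,c in enumerate(cs):
    if h[0][j][3]==i and cv2.contourArea(c)>300:
        (a,b),d,_=cv2.fitEllipse(c);print("hole x,y",round(560+b/4,1),round(-20+a/4,1),"d",np.round(np.array(d)/4,1))
E
```

```text
thr px [197 188 153 116 109 108] strip 607.0726547241211 133.84201049804688 [211.24230957  48.68905258] 1.3266125917434692
hole x,y 608.3 209.6 d [14.8 15.2]
hole x,y 607.3 171.8 d [17.6 18.1]
hole x,y 606.4 133.9 d [20.9 21. ]
hole x,y 605.6 96.1 d [23.9 24.1]
hole x,y 604.7 58.2 d [27.1 27.2]
```

View pics/td.png

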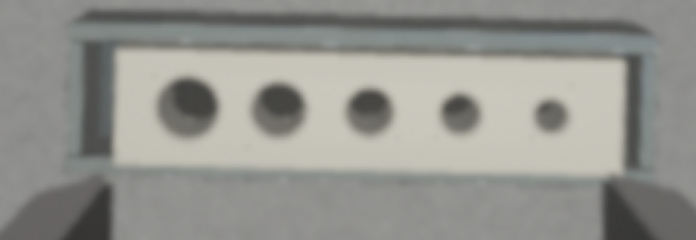

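Call:
drive_tool(steps=[{"rotation": [0,0,0],"delta_pos": [-3,-50,4],"grip": 1},{"rotation": [0,0,0],"delta_pos": [-3,-50,14],"grip": 1},{"rotation": [0,0,0],"delta_pos": [-3,-50,14],"grip": 1},{"rotation": [0,0,0],"delta_pos": [-3,-50,14],"grip": 1},{"rotation": [0,0,0],"delta_pos": [-3,-50,14],"grip": 0.6},{"rotation": [0,0,0],"delta_pos": [-3,-43,14],"grip": 0.2},{"rotation": [0,0,0],"delta_pos": [0,0,0],"grip": 0.2}])

```text
clock: 4.12
tool_pos: [590.6, -159.8, 194.5]
eef_rot: [[-1.0, -0.023, 0.004], [-0.023, 1.0, 0.008], [-0.004, 0.008, -1.0]]
force: [-1.7, 0.3, 0.2]
gripper_width: 0.717
```

```bash
cat > pin.py <<'E'
from h import *
import sys
x,y,z=map(float,sys.argv[1:4])
s=st();p=cams.read_camera("wrist")
T=topdown(p,x-25,x+25,y-25,y+25,z,8);h=cv2.cvtColor(T,cv2.COLOR_RGB2HSV);cv2.imwrite(f"pics/{sys.argv[4]}.png",T[:,:,::-1])
m=((h[...,0]>12)&(h[...,0]<32)&(h[...,1]>90)).astype(np.uint8)
# top face: brighter part
v=h[...,2];vm=v[m>0];print("V pct",np.percentile(vm,[5,25,50,75,95]))
t,_=cv2.threshold(vm.reshape(-1,1),0,255,cv2.THRESH_OTSU)
for name,mm in (("all",m),("bright",((v>t)&(m>0)).astype(np.uint8)),("dark",((v<=t)&(m>0)).astype(np.uint8))):
    cs,_=cv2.findContours(mm,cv2.RETR_EXTERNAL,cv2.CHAIN_APPROX_NONE);c=max(cs,key=cv2.contourArea)
    b=cv2.boundingRect(c);print(name,"x",x-25+b[1]/8,x-25+(b[1]+b[3])/8,"y",y-25+b[0]/8,y-25+(b[0]+b[2])/8)
E
python3 pin.py 618 -168 90 p15
```

```text
t 4.12 pos [ 590.6 -159.8  194.5] jaw 91.3 F [-1.7  0.3  0.2] w 67.4
V pct [106. 111. 144. 186. 188.]
all x 593.0 624.0 y -171.25 -157.25
bright x 609.5 624.0 y -171.25 -157.25
dark x 593.0 612.75 y -170.25 -157.625
```

View pics/p15.png

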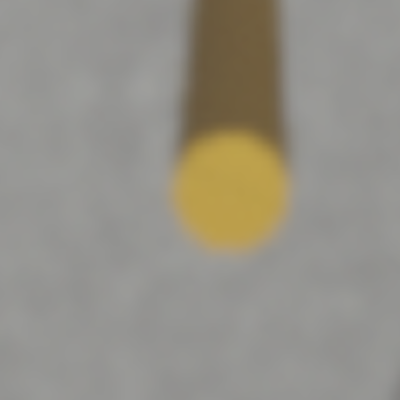

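```bash
python3 -c "
from h import *
plan([617,-165.5,112],90,4)"
```

```text
t 4.17 pos [ 590.8 -158.1  195.3] jaw 91.4 F [-0.2  0.7  0.6] w 63.4
[np.float64(0.3)] [-6.5, -2.0, 20.8]
[np.float64(0.3)] [-6.5, -2.0, 20.8]
[np.float64(0.3)] [-6.5, -1.9, 20.8]
[np.float64(0.3)] [-6.5, -1.9, 20.8]
tilt z [ 0.0049  0.0088 -0.9999]
```

Call:
drive_tool(steps=[{"rotation": [0,0,0.4],"delta_pos": [-7,-2,21],"grip": 0.2},{"rotation": [0,0,0.4],"delta_pos": [-6.5,-2,21],"grip": 0.2},{"rotation": [0,0,0.3],"delta_pos": [-6.5,-2,21],"grip": 0.2},{"rotation": [0,0,0.3],"delta_pos": [-6.5,-2,21],"grip": 0.2},{"rotation": [0,0,0],"delta_pos": [0,0,0],"grip": 0.2}])

```text
clock: 4.8
tool_pos: [619.8, -151.9, 114.7]
eef_rot: [[-1.0, -0.011, 0.011], [-0.01, 1.0, 0.012], [-0.011, 0.012, -1.0]]
force: [-0.9, 0.3, -0.0]
gripper_width: 0.599
```

```bash
python3 pin.py 618 -168 90 p15b; python3 -c "
from h import *
s=st();print(np.round(s['eef_rot'],4),np.round(s['dq'],3))
p=cams.read_camera('wrist');cv2.imwrite('pics/w2.png',p['frame'][:,:,::-1])
print(fproj(p,[*s['tool_pos'][:2],90]))"
```

```text
t 4.8 pos [ 619.8 -151.9  114.7] jaw 90.6 F [-0.9  0.3 -0. ] w 56.3
V pct [106. 110. 139. 186. 188.]
all x 593.0 624.375 y -171.375 -156.625
bright x 609.625 624.375 y -171.375 -157.0
dark x 593.0 614.25 y -170.375 -156.625
t 4.85 pos [ 620.3 -152.   115.8] jaw 90.6 F [-0.8 -1.5 -0.1] w 56.4
[[-0.9999 -0.0106  0.0127]
 [-0.0104  0.9999  0.0113]
 [-0.0128  0.0112 -0.9999]] [-0.013 -0.017 -0.021 -0.006  0.    -0.002]
[314.06368695 230.87938976]
```

View pics/w2.png

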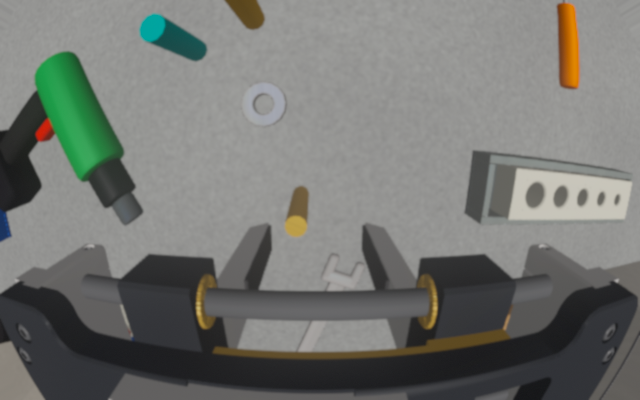

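```bash
cat >> h.py <<'E'
from scipy.spatial.transform import Rotation as Ro
def plan(tgt,jaw=90,n=None):
    s=st();R=np.array(s["eef_rot"]);p=np.array(s["tool_pos"]);d=np.array(tgt)-p
    a=np.radians(jaw);Y=np.array([np.cos(a),np.sin(a),0]);Z=np.array([0,0,-1.])
    T=np.stack([np.cross(Y,Z),Y,Z],1);rv=Ro.from_matrix(R.T@T).as_rotvec()
    n=n or int(max(np.ceil(np.linalg.norm(d)/55),np.ceil(np.degrees(np.abs(rv).max())/10),1))
    for i in range(n):
        Ri=R@Ro.from_rotvec(rv*i/n).as_matrix();print(np.round(np.degrees(rv/n),2).tolist(),np.round(Ri.T@d/n,1).tolist())
E
python3 -c "
from h import *
plan([617,-164.2,112],90,2)"
```

```text
t 4.9 pos [ 620.7 -152.8  116.6] jaw 90.6 F [-0.1  0.6 -0.3] w 56.4
[0.29, 0.41, 0.29] [2.0, -5.7, 2.2]
[0.29, 0.41, 0.29] [1.9, -5.7, 2.2]
```

Call:
drive_tool(steps=[{"rotation": [0.3,0.4,0.3],"delta_pos": [2,-6,2],"grip": 0},{"rotation": [0.3,0.4,0.3],"delta_pos": [2,-6,2],"grip": 0},{"rotation": [0,0,0],"delta_pos": [0,0,0],"grip": 0}])

```text
clock: 5.28
tool_pos: [617.5, -165.2, 115.4]
eef_rot: [[-1.0, -0.0, 0.003], [-0.0, 1.0, -0.003], [-0.003, -0.003, -1.0]]
force: [0.5, 0.4, -0.4]
gripper_width: 0.503
```

```bash
python3 -c "
from h import *
plan([617,-164.2,60],90,3)"
```

```text
t 5.28 pos [ 617.5 -165.2  115.4] jaw 90.0 F [ 0.5  0.4 -0.4] w 47.3
[-0.05, 0.07, 0.0] [0.2, 0.4, 18.5]
[-0.05, 0.07, 0.0] [0.2, 0.4, 18.5]
[-0.05, 0.07, 0.0] [0.2, 0.3, 18.5]
```

Call:
drive_tool(steps=[{"rotation": [0,0,0],"delta_pos": [0.2,0.4,18],"grip": 0},{"rotation": [0,0,0],"delta_pos": [0.2,0.4,18],"grip": 0},{"rotation": [0,0,0],"delta_pos": [0.2,0.3,18],"grip": 0},{"rotation": [0,0,0],"delta_pos": [0,0,0],"grip": 0}])

```text
clock: 5.78
tool_pos: [617.8, -165.7, 61.6]
eef_rot: [[-1.0, 0.002, 0.006], [0.002, 1.0, -0.004], [-0.006, -0.004, -1.0]]
force: [0.6, -1.0, -0.6]
gripper_width: 0.499
```

```bash
python3 -c "
from h import *
plan([617,-164.2,60],90,1)"; python3 pin.py 618 -168 90 p15c
```

```text
t 5.78 pos [ 617.8 -165.7   61.6] jaw 89.9 F [ 0.6 -1.  -0.6] w 46.9
[-0.2, 0.36, -0.13] [0.8, 1.5, 1.6]
t 5.78 pos [ 617.8 -165.7   61.6] jaw 89.9 F [ 0.6 -1.  -0.6] w 46.9
V pct [101. 107. 120. 184. 187.]
all x 593.0 624.375 y -171.375 -157.0
bright x 609.75 624.375 y -171.375 -157.0
dark x 593.0 614.0 y -170.875 -157.25
```

Call:
drive_tool(steps=[{"rotation": [-0.2,0.4,0],"delta_pos": [0.8,1.5,1.5],"grip": 0},{"rotation": [0,0,0],"delta_pos": [0,0,0],"grip": 0}])

```text
clock: 6.08
tool_pos: [618.9, -165.0, 62.8]
eef_rot: [[-1.0, 0.002, 0.004], [0.002, 1.0, -0.002], [-0.004, -0.002, -1.0]]
force: [-0.8, -0.2, -1.1]
gripper_width: 0.5
```

Call:
drive_tool(steps=[{"rotation": [0,0,0],"delta_pos": [0,0,0],"grip": -0.4},{"rotation": [0,0,0],"delta_pos": [0,0,0],"grip": -0.7},{"rotation": [0,0,0],"delta_pos": [0,0,0],"grip": -1},{"rotation": [0,0,0],"delta_pos": [0,0,0],"grip": -1},{"rotation": [0,0,0],"delta_pos": [0,0,0],"grip": -1}])

```text
clock: 6.7
tool_pos: [619.5, -165.2, 64.0]
eef_rot: [[-1.0, 0.002, 0.006], [0.002, 1.0, -0.002], [-0.006, -0.002, -1.0]]
force: [1.0, 1.0, 0.6]
gripper_width: 0.153
```

```bash
python3 -c "
from h import *
s=st();print(np.round(s['eef_rot'],4).tolist())
plan([617,-164.2,125],90,2)"; python3 pin.py 618 -168 90 p15d
```

```text
t 6.7 pos [ 619.5 -165.2   64. ] jaw 89.9 F [1.  1.  0.6] w 14.4
[[-1.0, 0.0023, 0.0057], [0.0023, 1.0, -0.0024], [-0.0057, -0.0024, -1.0]]
t 6.7 pos [ 619.5 -165.2   64. ] jaw 89.9 F [1.  1.  0.6] w 14.4
[-0.07, 0.16, -0.07] [1.1, 0.4, -30.5]
[-0.07, 0.16, -0.07] [1.2, 0.5, -30.5]
t 6.7 pos [ 619.5 -165.2   64. ] jaw 89.9 F [1.  1.  0.6] w 14.4
V pct [ 86. 103. 109. 180. 184.]
all x 593.0 624.375 y -171.875 -155.75
bright x 609.625 624.375 y -171.125 -156.625
dark x 593.0 620.75 y -171.875 -155.75
```

Call:
drive_tool(steps=[{"rotation": [0,0.2,0],"delta_pos": [1,0,-30],"grip": -1},{"rotation": [0,0.2,0],"delta_pos": [2,20,-40],"grip": -1},{"rotation": [0,0,0],"delta_pos": [2,50,-5],"grip": -1},{"rotation": [0,0,0],"delta_pos": [2,55,0],"grip": -1},{"rotation": [0,0,0],"delta_pos": [2,55,0],"grip": -1},{"rotation": [0,0,0],"delta_pos": [2,55,0],"grip": -1},{"rotation": [0,0,0],"delta_pos": [0,50,0],"grip": -1},{"rotation": [0,0,0],"delta_pos": [0,20,0],"grip": -1},{"rotation": [0,0,0],"delta_pos": [0,0,0],"grip": -1}])

```text
clock: 7.88
tool_pos: [607.9, 147.3, 137.3]
eef_rot: [[-1.0, 0.005, -0.006], [0.005, 1.0, -0.002], [0.006, -0.002, -1.0]]
force: [-0.1, -0.9, -1.1]
gripper_width: 0.153
```

```bash
python3 -c "
from h import *
plan([610,150,140],88.7,2)"
```

```text
t 7.88 pos [607.9 147.3 137.3] jaw 89.7 F [-0.1 -0.9 -1.1] w 14.4
[-0.06, -0.18, 0.5] [-1.0, 1.3, -1.3]
[-0.06, -0.18, 0.5] [-1.0, 1.4, -1.3]
```

Call:
drive_tool(steps=[{"rotation": [0,-0.2,0.5],"delta_pos": [-1,1.5,0],"grip": -1},{"rotation": [0,-0.2,0.5],"delta_pos": [-1,1.5,0],"grip": -1},{"rotation": [0,0,0],"delta_pos": [0,0,0],"grip": -1}])

```text
clock: 8.25
tool_pos: [610.4, 146.1, 137.0]
eef_rot: [[-1.0, 0.028, 0.0], [0.028, 1.0, -0.004], [-0.001, -0.004, -1.0]]
force: [-0.4, -0.8, -1.6]
gripper_width: 0.156
```

```bash
cat > holes.py <<'E'
from h import *
import sys
def holes(p,z=47,save=None,thr=165):
    T=topdown(p,560,660,-20,270,z);g=cv2.cvtColor(T,cv2.COLOR_RGB2GRAY)
    if save: cv2.imwrite(save,T[:,:,::-1][:, 480:1000])
    w=((g>thr)*255).astype(np.uint8);cs,h=cv2.findContours(w,cv2.RETR_CCOMP,cv2.CHAIN_APPROX_NONE)
    i=max(range(len(cs)),key=lambda i:cv2.contourArea(cs[i]));r=cv2.minAreaRect(cs[i])
    print("strip",560+r[0][1]/4,-20+r[0][0]/4,np.array(r[1])/4,r[2])
    for j,c in enumerate(cs):
        if h[0][j][3]==i and cv2.contourArea(c)>300:
            (a,b),d,_=cv2.fitEllipse(c);print("hole x,y",round(560+b/4,1),round(-20+a/4,1),"d",np.round(np.array(d)/4,1))
if __name__=="__main__":
    st();p=cams.read_camera("wrist");cv2.imwrite(f"pics/{sys.argv[1]}.png",p["frame"][:,:,::-1]);holes(p,save=f"pics/{sys.argv[1]}td.png")
    C=np.array(p["R"])
E
python3 holes.py h15
python3 - <<'E'
from h import *
s=st();x,y,z=s["tool_pos"]
p=cams.read_camera("wrist")
for zz in (z+26,):
  T=topdown(p,x-30,x+25,y-25,y+25,zz,8);h=cv2.cvtColor(T,cv2.COLOR_RGB2HSV)
  m=((h[...,0]>12)&(h[...,0]<32)&(h[...,1]>90)&(h[...,2]>150)).astype(np.uint8)
  cs,_=cv2.findContours(m,cv2.RETR_EXTERNAL,cv2.CHAIN_APPROX_NONE);b=cv2.boundingRect(max(cs,key=cv2.contourArea))
  print("pin top rel tcp x",-30+b[1]/8,-30+(b[1]+b[3])/8,"y",-25+b[0]/8,-25+(b[0]+b[2])/8)
E
```

```text
t 8.25 pos [610.4 146.1 137. ] jaw 88.4 F [-0.4 -0.8 -1.6] w 14.6
strip 607.0294342041016 133.89212036132812 [211.36587524  48.14804077] 1.3603301048278809
hole x,y 608.4 209.6 d [14.8 15.1]
hole x,y 607.5 171.7 d [17.7 18.1]
hole x,y 605.7 96.1 d [24.  24.1]
hole x,y 604.9 58.3 d [27.  27.2]
t 8.3 pos [610.4 146.  137. ] jaw 88.4 F [-0.4 -1.  -1.5] w 14.2
pin top rel tcp x -9.625 5.0 y -5.75 8.625
```

View pics/h15.png

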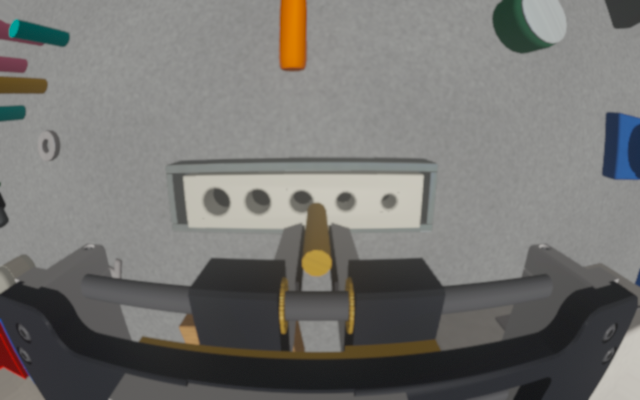

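```bash
python3 -c "
from h import *
plan([609.8,170.3,126],88.7,3)"
```

```text
t 8.35 pos [610.4 146.3 137. ] jaw 88.4 F [ 0.2 -0.1 -1.5] w 14.3
[-0.08, 0.01, -0.09] [0.4, 8.0, 3.6]
[-0.08, 0.01, -0.09] [0.4, 8.0, 3.6]
[-0.08, 0.01, -0.09] [0.4, 8.0, 3.6]
```

Call:
drive_tool(steps=[{"rotation": [-0.1,0,0],"delta_pos": [0.4,8,3.6],"grip": -1},{"rotation": [-0.1,0,0],"delta_pos": [0.4,8,3.6],"grip": -1},{"rotation": [0,0,0],"delta_pos": [0.4,8,3.6],"grip": -1},{"rotation": [0,0,0],"delta_pos": [0,0,0],"grip": -1}])

```text
clock: 8.85
tool_pos: [609.7, 171.8, 125.1]
eef_rot: [[-1.0, 0.028, -0.0], [0.028, 1.0, -0.0], [0.0, -0.0, -1.0]]
force: [-0.5, -0.5, -2.1]
gripper_width: 0.152
```

```bash
python3 -c "
from h import *
plan([609.8,170.3,118],88.7,2)"
```

```text
t 8.85 pos [609.7 171.8 125.1] jaw 88.4 F [-0.5 -0.5 -2.1] w 14.3
[-0.01, -0.0, -0.15] [-0.1, -0.8, 3.6]
[-0.01, -0.0, -0.15] [-0.1, -0.8, 3.6]
```

Call:
drive_tool(steps=[{"rotation": [0,0,0],"delta_pos": [0,-0.8,4],"grip": -1},{"rotation": [0,0,0],"delta_pos": [0,-0.8,4],"grip": -1},{"rotation": [0,0,0],"delta_pos": [0,0,0],"grip": -1}])

```text
clock: 9.22
tool_pos: [609.5, 170.1, 116.4]
eef_rot: [[-1.0, 0.028, -0.0], [0.028, 1.0, -0.001], [0.0, -0.001, -1.0]]
force: [-0.4, 0.2, -1.1]
gripper_width: 0.153
```

```bash
python3 -c "
from h import *
plan([609.8,170.3,108],88.7,5)"
```

```text
t 9.22 pos [609.5 170.1 116.4] jaw 88.4 F [-0.4  0.2 -1.1] w 14.4
[-0.01, -0.0, -0.06] [-0.1, 0.0, 1.7]
[-0.01, -0.0, -0.06] [-0.1, 0.0, 1.7]
[-0.01, -0.0, -0.06] [-0.1, 0.0, 1.7]
[-0.01, -0.0, -0.06] [-0.1, 0.0, 1.7]
[-0.01, -0.0, -0.06] [-0.1, 0.0, 1.7]
```

Call:
drive_tool(steps=[{"rotation": [0,0,0],"delta_pos": [0,0,2],"grip": -1},{"rotation": [0,0,0],"delta_pos": [0,0,2],"grip": -1},{"rotation": [0,0,0],"delta_pos": [0,0,2],"grip": -1},{"rotation": [0,0,0],"delta_pos": [0,0,1.5],"grip": -1},{"rotation": [0,0,0],"delta_pos": [0,0,0],"grip": -1}])

```text
clock: 9.85
tool_pos: [610.0, 169.8, 108.7]
eef_rot: [[-1.0, 0.028, 0.001], [0.028, 1.0, -0.001], [-0.001, -0.001, -1.0]]
force: [0.4, -0.2, -2.0]
gripper_width: 0.154
```

```bash
python3 -c "
from h import *
plan([609.8,170.3,102],88.7,3)"
```

```text
t 9.85 pos [610.  169.8 108.7] jaw 88.4 F [ 0.4 -0.2 -2. ] w 14.5
[-0.01, 0.01, -0.11] [0.1, 0.2, 2.2]
[-0.01, 0.01, -0.11] [0.1, 0.2, 2.2]
[-0.01, 0.01, -0.11] [0.1, 0.2, 2.2]
```

No contact force at 2 mm below the rim, so the pin is probably entering.

Call:
drive_tool(steps=[{"rotation": [0,0,0],"delta_pos": [0,0.2,2],"grip": -1},{"rotation": [0,0,0],"delta_pos": [0,0,2],"grip": -1},{"rotation": [0,0,0],"delta_pos": [0,0,1.5],"grip": -1}])

```text
clock: 10.22
tool_pos: [610.0, 170.0, 103.0]
eef_rot: [[-1.0, 0.028, 0.001], [0.028, 1.0, -0.001], [-0.001, -0.001, -1.0]]
force: [0.7, -0.5, -1.7]
gripper_width: 0.153
```

```bash
python3 -c "
from h import *
plan([609.8,170.3,86],88.7,5)"
```

```text
t 10.22 pos [610. 170. 103.] jaw 88.4 F [ 0.7 -0.5 -1.7] w 14.4
[-0.01, 0.01, -0.06] [0.0, 0.1, 3.4]
[-0.01, 0.01, -0.06] [0.0, 0.1, 3.4]
[-0.01, 0.01, -0.06] [0.0, 0.1, 3.4]
[-0.01, 0.01, -0.06] [0.0, 0.1, 3.4]
[-0.01, 0.01, -0.06] [0.0, 0.1, 3.4]
```

It's in the hole at 8 mm deep with no load.

Call:
drive_tool(steps=[{"rotation": [0,0,0],"delta_pos": [0,0,3],"grip": -1},{"rotation": [0,0,0],"delta_pos": [0,0,3],"grip": -1},{"rotation": [0,0,0],"delta_pos": [0,0,3],"grip": -1},{"rotation": [0,0,0],"delta_pos": [0,0,3],"grip": -1},{"rotation": [0,0,0],"delta_pos": [0,0,2.5],"grip": -1},{"rotation": [0,0,0],"delta_pos": [0,0,0],"grip": -1}])

```text
clock: 10.98
tool_pos: [610.0, 170.0, 87.1]
eef_rot: [[-1.0, 0.028, 0.0], [0.028, 1.0, -0.001], [-0.0, -0.001, -1.0]]
force: [0.5, -0.6, -1.4]
gripper_width: 0.153
```

```bash
python3 -c "
from h import *
plan([609.8,170.3,80],88.7,4)"
```

```text
t 10.97 pos [610.  170.   87.1] jaw 88.4 F [ 0.5 -0.6 -1.4] w 14.4
[-0.01, 0.01, -0.08] [0.0, 0.1, 1.8]
[-0.01, 0.01, -0.08] [0.0, 0.1, 1.8]
[-0.01, 0.01, -0.08] [0.0, 0.1, 1.8]
[-0.01, 0.01, -0.08] [0.0, 0.1, 1.8]
```

Call:
drive_tool(steps=[{"rotation": [0,0,0],"delta_pos": [0,0,1.5],"grip": -1},{"rotation": [0,0,0],"delta_pos": [0,0,1.5],"grip": -1},{"rotation": [0,0,0],"delta_pos": [0,0,1.5],"grip": -1},{"rotation": [0,0,0],"delta_pos": [0,0,1],"grip": -1},{"rotation": [0,0,0],"delta_pos": [0,0,1],"grip": -1}])

```text
clock: 11.6
tool_pos: [610.0, 170.0, 80.5]
eef_rot: [[-1.0, 0.028, 0.001], [0.028, 1.0, -0.001], [-0.001, -0.001, -1.0]]
force: [-0.2, 0.3, -0.1]
gripper_width: 0.157
```

Call:
drive_tool(steps=[{"rotation": [0,0,0],"delta_pos": [0,0,0.8],"grip": -1},{"rotation": [0,0,0],"delta_pos": [0,0,0.8],"grip": -1}])

```text
clock: 11.85
tool_pos: [610.1, 170.0, 79.6]
eef_rot: [[-1.0, 0.028, 0.001], [0.028, 1.0, -0.001], [-0.001, -0.001, -1.0]]
force: [-1.1, -0.0, 2.9]
gripper_width: 0.152
```

The pin is on the bottom: +4 N, 1.4 mm sunk. Release by opening partway, then rise.

Call:
drive_tool(steps=[{"rotation": [0,0,0],"delta_pos": [0,0,-0.5],"grip": -1},{"rotation": [0,0,0],"delta_pos": [0,0,0],"grip": -0.5},{"rotation": [0,0,0],"delta_pos": [0,0,0],"grip": -0.2},{"rotation": [0,0,0],"delta_pos": [0,0,0],"grip": -0.1},{"rotation": [0,0,0],"delta_pos": [0,0,-10],"grip": -0.1},{"rotation": [0,0,0],"delta_pos": [0,0,-35],"grip": -0.1},{"rotation": [0,0,0],"delta_pos": [0,0,-45],"grip": 0}])

```text
clock: 12.72
tool_pos: [608.1, 169.7, 169.5]
eef_rot: [[-1.0, 0.028, -0.006], [0.028, 1.0, -0.002], [0.006, -0.002, -1.0]]
force: [-0.6, 0.3, -0.1]
gripper_width: 0.495
```

Run:
```python
from h import *
from holes import holes
p=cams.read_camera("wrist");holes(p)
T=topdown(p,580,640,140,200,106,8);h=cv2.cvtColor(T,cv2.COLOR_RGB2HSV)
m=((h[...,0]>12)&(h[...,0]<32)&(h[...,1]>90)&(h[...,2]>150)).astype(np.uint8)
cs,_=cv2.findContours(m,cv2.RETR_EXTERNAL,cv2.CHAIN_APPROX_NONE);b=cv2.boundingRect(max(cs,key=cv2.contourArea));print("pin15 top x",580+b[1]/8,580+(b[1]+b[3])/8,"y",140+b[0]/8,140+(b[0]+b[2])/8)
for n in ("scene","side"):
    q=cams.read_camera(n);C=cloud(q);hs=cv2.cvtColor(q["frame"],cv2.COLOR_RGB2HSV)
    m=(hs[...,0]>12)&(hs[...,0]<32)&(hs[...,1]>90)&(abs(C[...,0]-608)<30)&(abs(C[...,1]-170)<30)&(C[...,2]>50)
    print(n,"pin15 top z",np.percentile(C[m][:,2],[50,95,99]) if m.any() else None)
plan([450,-195,200],83)
```

```text
strip 607.0351638793945 134.02239990234375 [211.07698059  48.49320221] 1.3547152280807495
hole x,y 608.2 209.6 d [14.7 15. ]
hole x,y 606.5 134.1 d [20.7 20.8]
hole x,y 605.6 96.4 d [23.8 24. ]
hole x,y 604.8 58.7 d [27.  27.1]
pin15 top x 600.125 614.625 y 164.625 178.0
scene pin15 top z [ 96.86362002 293.32267375 294.29198899]
side pin15 top z [ 99.96511342 279.26031769 283.31251264]
t 12.88 pos [610.7 170.2 172.4] jaw 88.4 F [-0.4 -0.1  0.8] w 46.8
[-0.0, 0.02, 0.67] [18.8, -46.2, -3.5]
[-0.0, 0.02, 0.67] [18.2, -46.4, -3.5]
[-0.0, 0.02, 0.67] [17.7, -46.6, -3.5]
[-0.0, 0.02, 0.67] [17.1, -46.8, -3.5]
[-0.0, 0.02, 0.67] [16.6, -47.0, -3.5]
[-0.0, 0.02, 0.67] [16.0, -47.2, -3.5]
[-0.0, 0.02, 0.67] [15.5, -47.4, -3.5]
[-0.0, 0.02, 0.67] [14.9, -47.6, -3.5]
```

Call:
drive_tool(steps=[{"rotation": [0,0,0.7],"delta_pos": [19,-46,-3],"grip": 0},{"rotation": [0,0,0.7],"delta_pos": [18,-46,-3],"grip": 0},{"rotation": [0,0,0.7],"delta_pos": [18,-47,-3],"grip": 0},{"rotation": [0,0,0.7],"delta_pos": [17,-47,-3],"grip": 0},{"rotation": [0,0,0.7],"delta_pos": [17,-47,-3],"grip": 0},{"rotation": [0,0,0.7],"delta_pos": [16,-47,-3],"grip": 0},{"rotation": [0,0,0.7],"delta_pos": [15,-47,-3],"grip": 0},{"rotation": [0,0,0.7],"delta_pos": [15,-47,-3],"grip": 0},{"rotation": [0,0,0],"delta_pos": [0,0,0],"grip": 0}])

```text
clock: 14.0
tool_pos: [439.7, -202.3, 188.8]
eef_rot: [[-0.992, 0.126, -0.01], [0.126, 0.992, 0.002], [0.01, 0.001, -1.0]]
force: [0.3, 1.1, -0.8]
gripper_width: 0.5
```

```bash
python3 pin.py 455 -209 90 p21
python3 - <<'E'
from h import *
plan([455,-208.5,125],83,3)
p=cams.read_camera("wrist");T=topdown(p,350,550,-320,-110,90,4);cv2.imwrite("pics/w21.png",cv2.resize(T,None,fx=.6,fy=.6)[:,:,::-1])
E
```

```text
t 14.0 pos [ 439.7 -202.3  188.8] jaw 82.8 F [ 0.3  1.1 -0.8] w 47.0
V pct [106. 111. 180. 186. 187.]
all x 430.0 464.25 y -218.625 -198.0
bright x 443.625 464.25 y -218.625 -198.125
dark x 430.0 450.125 y -216.375 -198.0
t 14.05 pos [ 440.1 -200.7  188.6] jaw 82.8 F [-0.4 -0.3  0.2] w 47.1
[0.05, -0.19, -0.05] [-5.5, -2.0, 21.1]
[0.05, -0.19, -0.05] [-5.4, -2.0, 21.1]
[0.05, -0.19, -0.05] [-5.3, -2.0, 21.2]
```

View pics/w21.png

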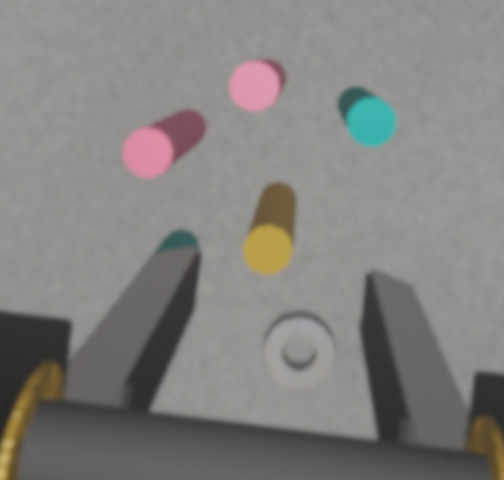

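Call:
drive_tool(steps=[{"rotation": [0,-0.2,0],"delta_pos": [-5,-3,21],"grip": 0},{"rotation": [0,-0.2,0],"delta_pos": [-5,-2,21],"grip": 0},{"rotation": [0,-0.2,0],"delta_pos": [-5,-2,21],"grip": 0},{"rotation": [0,0,0],"delta_pos": [0,0,0],"grip": 0}])

```text
clock: 14.6
tool_pos: [456.2, -202.0, 122.7]
eef_rot: [[-0.993, 0.116, 0.0], [0.116, 0.993, 0.006], [0.0, 0.006, -1.0]]
force: [0.1, 0.1, -0.4]
gripper_width: 0.497
```

```bash
python3 -c "
from h import *
plan([453.5,-209.6,116],83,2)"
```

```text
t 14.6 pos [ 456.2 -202.   122.7] jaw 83.3 F [ 0.1  0.1 -0.4] w 46.7
[0.19, -0.01, 0.17] [0.9, -3.9, 3.3]
[0.19, -0.01, 0.17] [0.9, -3.9, 3.3]
```

Call:
drive_tool(steps=[{"rotation": [0.2,0,0],"delta_pos": [1,-4,3],"grip": 0},{"rotation": [0.2,0,0],"delta_pos": [1,-4,3],"grip": 0},{"rotation": [0,0,0],"delta_pos": [0,0,0],"grip": 0}])

```text
clock: 14.98
tool_pos: [454.2, -208.9, 117.7]
eef_rot: [[-0.994, 0.113, 0.001], [0.113, 0.994, -0.002], [-0.001, -0.002, -1.0]]
force: [-0.4, -0.6, 0.6]
gripper_width: 0.502
```

```bash
python3 -c "
from h import *
plan([453.5,-209.6,61],83,3)"; python3 pin.py 455 -209 90 p21b
```

```text
t 14.97 pos [ 454.2 -208.9  117.7] jaw 83.5 F [-0.4 -0.6  0.6] w 47.2
[-0.03, 0.02, 0.17] [0.2, -0.2, 18.9]
[-0.03, 0.02, 0.17] [0.2, -0.2, 18.9]
[-0.03, 0.02, 0.17] [0.2, -0.2, 18.9]
t 14.97 pos [ 454.2 -208.9  117.7] jaw 83.5 F [-0.4 -0.6  0.6] w 47.2
V pct [104. 110. 181. 186. 187.]
all x 430.0 464.25 y -218.625 -198.25
bright x 443.75 464.25 y -218.625 -198.25
dark x 430.0 450.0 y -217.125 -198.5
```

Call:
drive_tool(steps=[{"rotation": [0,0,0],"delta_pos": [0.2,-0.2,18],"grip": 0},{"rotation": [0,0,0],"delta_pos": [0.2,-0.2,18],"grip": 0},{"rotation": [0,0,0],"delta_pos": [0.2,-0.2,17],"grip": 0},{"rotation": [0,0,0],"delta_pos": [0,0,2],"grip": 0},{"rotation": [0,0,0],"delta_pos": [0,0,0],"grip": 0}])

```text
clock: 15.65
tool_pos: [455.6, -211.3, 64.5]
eef_rot: [[-0.993, 0.115, 0.007], [0.115, 0.993, -0.005], [-0.008, -0.004, -1.0]]
force: [0.5, -0.0, 0.0]
gripper_width: 0.502
```

```bash
python3 -c "
from h import *
plan([453.5,-209.6,62],83,1)"
```

```text
t 15.65 pos [ 455.6 -211.3   64.5] jaw 83.4 F [ 0.5 -0.   0. ] w 47.2
[-0.24, 0.44, 0.42] [2.3, 1.5, 2.5]
```

Call:
drive_tool(steps=[{"rotation": [-0.3,0.6,0],"delta_pos": [3,2,3],"grip": 0},{"rotation": [0,0,0],"delta_pos": [0.5,0,1],"grip": -0.3},{"rotation": [0,0,0],"delta_pos": [0,0,0.5],"grip": -0.5},{"rotation": [0,0,0],"delta_pos": [0,0,0],"grip": -1},{"rotation": [0,0,0],"delta_pos": [0,0,0],"grip": -1},{"rotation": [0,0,0],"delta_pos": [0,0,0],"grip": -1}])

```text
clock: 16.4
tool_pos: [453.3, -209.5, 61.4]
eef_rot: [[-0.993, 0.115, -0.0], [0.115, 0.993, -0.0], [0.0, -0.0, -1.0]]
force: [-0.3, -0.7, -0.3]
gripper_width: 0.22
```

```bash
python3 pin.py 455 -209 90 p21c; python3 -c "
from h import *
plan([453.5,-209.6,150],83,2)"
```

```text
t 16.4 pos [ 453.3 -209.5   61.4] jaw 83.4 F [-0.3 -0.7 -0.3] w 20.7
V pct [ 87. 104. 133. 184. 185.]
all x 430.0 464.5 y -219.5 -197.125
bright x 443.625 464.5 y -218.625 -198.125
dark x 430.0 459.375 y -219.5 -197.125
t 16.45 pos [ 453.2 -209.5   61.4] jaw 83.4 F [-0.1 -0.8 -1.6] w 20.6
[-0.01, -0.01, 0.21] [-0.1, -0.1, -44.3]
[-0.01, -0.01, 0.21] [-0.1, -0.0, -44.3]
```

Call:
drive_tool(steps=[{"rotation": [0,0,0],"delta_pos": [0,0,-35],"grip": -1},{"rotation": [0,0,0],"delta_pos": [0,0,-50],"grip": -1},{"rotation": [0,0,-0.9],"delta_pos": [-15,30,-18],"grip": -1},{"rotation": [0,0,-0.9],"delta_pos": [-20,50,0],"grip": -1},{"rotation": [0,0,-0.9],"delta_pos": [-21,50,0],"grip": -1},{"rotation": [0,0,-0.9],"delta_pos": [-22,50,0],"grip": -1},{"rotation": [0,0,-0.9],"delta_pos": [-22,50,0],"grip": -1},{"rotation": [0,0,-0.8],"delta_pos": [-23,35,0],"grip": -1},{"rotation": [0,0,0],"delta_pos": [-5,5,0],"grip": -1},{"rotation": [0,0,0],"delta_pos": [0,0,0],"grip": -1}])

```text
clock: 17.7
tool_pos: [602.3, 58.4, 162.9]
eef_rot: [[-1.0, 0.022, -0.009], [0.022, 1.0, 0.001], [0.009, 0.001, -1.0]]
force: [0.3, -0.4, -2.5]
gripper_width: 0.216
```

```bash
python3 -c "
from h import *
plan([605,77,140],88.7,2)"
```

```text
t 17.7 pos [602.3  58.4 162.9] jaw 88.7 F [ 0.3 -0.4 -2.5] w 20.3
[0.03, -0.25, 0.02] [-1.2, 9.3, 11.5]
[0.03, -0.25, 0.02] [-1.2, 9.3, 11.5]
```

Call:
drive_tool(steps=[{"rotation": [0,-0.3,0],"delta_pos": [-1.5,9,11],"grip": -1},{"rotation": [0,-0.2,0],"delta_pos": [-1,9,11],"grip": -1},{"rotation": [0,0,0],"delta_pos": [0,0,0],"grip": -1}])

```text
clock: 18.08
tool_pos: [602.8, 74.9, 138.6]
eef_rot: [[-1.0, 0.025, -0.003], [0.025, 1.0, 0.001], [0.003, 0.0, -1.0]]
force: [-0.7, 0.1, -2.3]
gripper_width: 0.22
```

Run:
```python
from h import *
from holes import holes
s=st();x,y,z=s["tool_pos"];p=cams.read_camera("wrist");holes(p)
T=topdown(p,x-30,x+30,y-25,y+25,z+28.6,8);h=cv2.cvtColor(T,cv2.COLOR_RGB2HSV)
m=((h[...,0]>12)&(h[...,0]<32)&(h[...,1]>90)&(h[...,2]>150)).astype(np.uint8)
cs,_=cv2.findContours(m,cv2.RETR_EXTERNAL,cv2.CHAIN_APPROX_NONE);b=cv2.boundingRect(max(cs,key=cv2.contourArea))
print("pin top rel tcp x",-30+b[1]/8+b[3]/16,b[3]/8,"y",-25+b[0]/8+b[2]/16,b[2]/8)
plan([604.8,95.3,122],88.7,2)
```

```text
t 18.07 pos [602.8  74.9 138.6] jaw 88.5 F [-0.7  0.1 -2.3] w 20.6
strip 606.8290252685547 133.50750732421875 [211.12693787  48.35478592] 1.3384429216384888
hole x,y 608.1 209.0 d [14.8 15.1]
hole x,y 606.4 133.5 d [20.8 20.9]
pin top rel tcp x 1.0 20.75 y 1.1875 20.125
t 18.12 pos [603.2  74.6 139.2] jaw 88.5 F [-0.5  0.4 -3. ] w 20.5
[0.0, -0.05, -0.08] [-0.5, 10.4, 8.6]
[0.0, -0.05, -0.08] [-0.5, 10.4, 8.6]
```

Call:
drive_tool(steps=[{"rotation": [0,0,0],"delta_pos": [-0.5,10,8],"grip": -1},{"rotation": [0,0,0],"delta_pos": [-0.3,10,8],"grip": -1},{"rotation": [0,0,0],"delta_pos": [0,0,0],"grip": -1}])

```text
clock: 18.5
tool_pos: [604.8, 95.5, 122.5]
eef_rot: [[-1.0, 0.026, -0.001], [0.026, 1.0, 0.0], [0.001, 0.0, -1.0]]
force: [0.1, 0.4, -1.3]
gripper_width: 0.224
```

```bash
python3 -c "
from h import *
plan([604.5,94.5,114],88.7,3)"
```

```text
t 18.5 pos [604.8  95.5 122.5] jaw 88.5 F [ 0.1  0.4 -1.3] w 21.1
[0.01, -0.02, -0.07] [0.1, -0.3, 2.8]
[0.01, -0.02, -0.07] [0.1, -0.3, 2.8]
[0.01, -0.02, -0.07] [0.1, -0.3, 2.8]
```

Call:
drive_tool(steps=[{"rotation": [0,0,0],"delta_pos": [0,-0.4,3],"grip": -1},{"rotation": [0,0,0],"delta_pos": [0,-0.4,3],"grip": -1},{"rotation": [0,0,0],"delta_pos": [0,-0.2,3],"grip": -1},{"rotation": [0,0,0],"delta_pos": [0,0,0],"grip": -1}])

```text
clock: 19.0
tool_pos: [605.1, 94.1, 113.1]
eef_rot: [[-1.0, 0.026, -0.0], [0.026, 1.0, -0.0], [0.0, -0.0, -1.0]]
force: [-0.1, -0.9, -2.7]
gripper_width: 0.22
```

```bash
python3 -c "
from h import *
plan([604.5,94.5,106],88.7,4)"
```

```text
t 19.0 pos [605.1  94.1 113.1] jaw 88.5 F [-0.1 -0.9 -2.7] w 20.7
[-0.0, -0.0, -0.05] [0.1, 0.1, 1.8]
[-0.0, -0.0, -0.05] [0.1, 0.1, 1.8]
[-0.0, -0.0, -0.05] [0.1, 0.1, 1.8]
[-0.0, -0.0, -0.05] [0.1, 0.1, 1.8]
```

Call:
drive_tool(steps=[{"rotation": [0,0,0],"delta_pos": [0.1,0.1,2],"grip": -1},{"rotation": [0,0,0],"delta_pos": [0.1,0.1,2],"grip": -1},{"rotation": [0,0,0],"delta_pos": [0.1,0.1,2],"grip": -1},{"rotation": [0,0,0],"delta_pos": [0,0,1],"grip": -1}])

```text
clock: 19.5
tool_pos: [605.0, 94.3, 106.0]
eef_rot: [[-1.0, 0.027, 0.0], [0.027, 1.0, -0.0], [-0.0, -0.0, -1.0]]
force: [0.5, 0.1, -2.9]
gripper_width: 0.222
```

Call:
drive_tool(steps=[{"rotation": [0,0,0],"delta_pos": [0,0,2],"grip": -1},{"rotation": [0,0,0],"delta_pos": [0,0,2],"grip": -1}])

```text
clock: 19.75
tool_pos: [605.1, 94.3, 101.8]
eef_rot: [[-1.0, 0.027, 0.0], [0.027, 1.0, -0.0], [-0.0, -0.0, -1.0]]
force: [-0.3, 1.1, -3.4]
gripper_width: 0.222
```

Call:
drive_tool(steps=[{"rotation": [0,0,0],"delta_pos": [0,0,3],"grip": -1},{"rotation": [0,0,0],"delta_pos": [0,0,3],"grip": -1}])

```text
clock: 20.0
tool_pos: [605.1, 94.3, 95.5]
eef_rot: [[-1.0, 0.026, 0.001], [0.026, 1.0, -0.0], [-0.001, -0.0, -1.0]]
force: [-0.5, -0.1, -1.8]
gripper_width: 0.216
```

Pin21 is well inside its hole with no load. Home is at TCP z ≈ 78.

Call:
drive_tool(steps=[{"rotation": [0,0,0],"delta_pos": [0,0,3],"grip": -1},{"rotation": [0,0,0],"delta_pos": [0,0,3],"grip": -1},{"rotation": [0,0,0],"delta_pos": [0,0,3],"grip": -1},{"rotation": [0,0,0],"delta_pos": [0,0,2.5],"grip": -1},{"rotation": [0,0,0],"delta_pos": [0,0,1.5],"grip": -1},{"rotation": [0,0,0],"delta_pos": [0,0,1],"grip": -1}])

```text
clock: 20.75
tool_pos: [605.0, 94.3, 80.1]
eef_rot: [[-1.0, 0.026, 0.0], [0.026, 1.0, -0.0], [-0.0, -0.0, -1.0]]
force: [0.3, -0.2, -1.0]
gripper_width: 0.216
```

Call:
drive_tool(steps=[{"rotation": [0,0,0],"delta_pos": [0,0,1],"grip": -1},{"rotation": [0,0,0],"delta_pos": [0,0,1],"grip": -1},{"rotation": [0,0,0],"delta_pos": [0,0,1],"grip": -1}])

```text
clock: 21.12
tool_pos: [605.2, 94.3, 77.3]
eef_rot: [[-1.0, 0.026, 0.001], [0.026, 1.0, -0.0], [-0.001, -0.0, -1.0]]
force: [-0.0, 0.3, 0.2]
gripper_width: 0.221
```

Call:
drive_tool(steps=[{"rotation": [0,0,0],"delta_pos": [0,0,1],"grip": -1}])

```text
clock: 21.25
tool_pos: [605.2, 94.3, 76.7]
eef_rot: [[-1.0, 0.026, 0.001], [0.026, 1.0, -0.0], [-0.001, -0.0, -1.0]]
force: [-1.4, -0.1, 1.5]
gripper_width: 0.213
```

Call:
drive_tool(steps=[{"rotation": [0,0,0],"delta_pos": [0,0,0],"grip": -0.4},{"rotation": [0,0,0],"delta_pos": [0,0,0],"grip": -0.1},{"rotation": [0,0,0],"delta_pos": [0,0,0],"grip": 0},{"rotation": [0,0,0],"delta_pos": [0,0,-10],"grip": 0},{"rotation": [0,0,0],"delta_pos": [0,0,-35],"grip": 0},{"rotation": [0,0,0],"delta_pos": [0,0,-45],"grip": 0},{"rotation": [0,0,0],"delta_pos": [40,0,-45],"grip": 0},{"rotation": [0,0,0],"delta_pos": [50,0,-40],"grip": 0},{"rotation": [0,0,0],"delta_pos": [50,0,-10],"grip": 0},{"rotation": [0,0,0],"delta_pos": [0,0,0],"grip": 0}])

```text
clock: 22.5
tool_pos: [464.5, 98.1, 271.4]
eef_rot: [[-1.0, 0.027, 0.009], [0.027, 1.0, 0.001], [-0.009, 0.001, -1.0]]
force: [-0.4, -0.3, -0.1]
gripper_width: 0.499
```

Run:
```python
from h import *
st();ims=[]
for n in ("scene","side"):
    q=cams.read_camera(n);C=cloud(q);hs=cv2.cvtColor(q["frame"],cv2.COLOR_RGB2HSV)
    ims.append(cv2.resize(q["frame"][110:290,170:420],None,fx=3,fy=3)[:, :]);
    for y in (169,93):
        m=(hs[...,0]>12)&(hs[...,0]<32)&(hs[...,1]>90)&(abs(C[...,0]-608)<25)&(abs(C[...,1]-y)<20)&(C[...,2]>50)&(C[...,2]<150)
        print(n,y,m.sum(),"top z",np.round(np.percentile(C[m][:,2],[50,95,99]),1) if m.any() else None)
cv2.imwrite("pics/end.png",cv2.resize(np.vstack(ims),(416,600))[:,:,::-1])
```

```text
t 22.5 pos [464.5  98.1 271.4] jaw 88.5 F [-0.4 -0.3 -0.1] w 46.9
scene 169 106 top z [ 82.7 104.7 105.7]
scene 93 162 top z [ 83.4 105.9 106.7]
side 169 35 top z [ 85.9 105.7 106.6]
side 93 71 top z [ 85.8 106.1 107.5]
```

View pics/end.png

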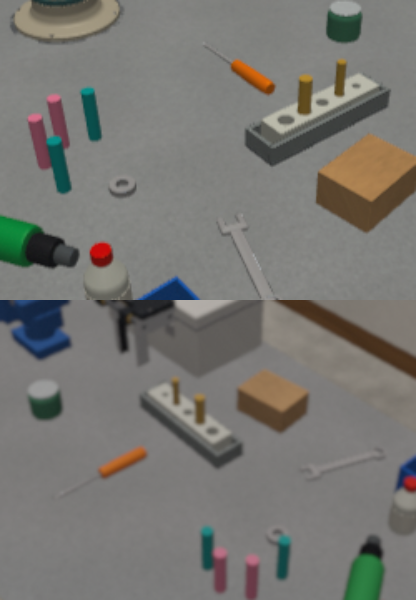

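Both pins stand upright in holes 2 and 4, with their tops at 106–107 mm, so they are home. The other objects look undisturbed.

```bash
python3 -c "
from rig import order;print(order.job_done())"
```

```text
the job is handed in; nothing more can be done
None
```

Both brass pins are in the stand, each upright in the hole for its own diameter, and the job is handed in. It took about 22.5 s of the 59 s allowed.

- **How they went in:** The wrist camera located the real holes, and both pins entered without searching. I lowered each one until the force reading showed the bottom of the hole, at about 4 N, well under the 25 N limit. I then opened the gripper partway and lifted clear.
- **Last check:** Both outside cameras show the pins upright in the second and fourth holes from the +y end. Their tops measure about 106–107 mm above the bench, where a pin that is fully home should be. The bench items visible in that last picture look undisturbed. The far end of the drill was outside it, and I did not re-measure positions.
- **What disagreed:** The outside cameras and the wrist camera differed by about 3–4 mm along y. I went by the wrist camera, corrected by about 1.2 mm against the gripped pin.

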